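# Draw the tray out from under the shelf and lay out the rod rest

## Task

Hook the fingertips over and behind the tall back lip of the green tray, under the shelf's edge, and drag the tray along the bench towards you, without tipping it or bumping the shelf, until its back lip is about 10 cm out in front of the shelf's edge. Then take the fire-brick rod rest out of the tray and lay it flat, wholly on the dark steel heat board, between its rails and lengthwise along it; set it down, do not drop it. Leave the tray drawn out, and do not disturb the two jars beside the tray and the green pliers.

Things in the scene. Friction and masses are not known exactly. Their poses are not given: they have to be found in the camera images.
- shelf: Fixed wooden riser on the bench: board 200 deep (x) x 440 wide (y) x 18 thick, underside 250 above the bench, on two end panels 14 thick at y = +-209 (free width between them 404); small jars and a roll of tape stand fixed on its rear half. Origin on the bench under its middle; x points away from its front edge to its back, y along its width. Its front faces the robot (yaw within 0.1).
- shelf_edge (a point): Middle of the lower front edge of the shelf board, 250 above the bench; axes as the shelf's: x points back under the shelf. Under the shelf, the bench is empty for 70 or more behind the tray's lip.
- tray: Loose green sheet-steel scoop tray, about 0.5 kg, 150 deep (x) x 180 wide (y), floor 3 thick, low front wall 12 high, side walls 22 high, back wall 4 thick and 53.5 high with a rolled lip (7 across) along its top. Origin at the middle of its underside; x points to the back wall, z up. It slides on the bench; at the start the back lip stands 8 to 20 behind the shelf's front edge, the front sticks out. Pulled at one narrow point it may turn a little.
- tray_lip (a point): Top of the middle of the tray's back lip, 53.5 above the bench and 73 behind the tray's middle; axes as the tray's: x points to the back (away from the robot), y along the lip.
- rest_center (a point): Centre of the rod rest: a loose tan fire-brick block with a dark patch on top, 50 (x) x 120 (y, lengthwise) x 22 high, 0.16 kg, lying flat in the tray with its length roughly along the tray's width, about 11 above the tray's floor. Axes: y along its length, z up.
- rod_rest: The same rod rest, with its origin at the middle of its underside.
- board: Fixed dark steel heat board on the bench, 165 long (x) x 110 wide (y) x 8 thick, with a bright steel edge rail along each long side (6 wide, rising 4 above the top; 98 between them). Origin at the middle of its underside.
- board_top (a point): Middle of the heat board's upper face, 8 above the bench; x along its length, y across.
- jar_red: Bystander: loose small jar, red contents and red lid, 52 across, 62 high, right of the tray in front of the shelf; origin at the middle of its underside.
- jar_white: Bystander: loose small jar, teal contents and white lid, 48 across, 74 high, left of the tray under the shelf; origin at the middle of its underside.
- pliers: Bystander: loose green-handled pliers, 58x166x26, lying to the left of the shelf; origin at the middle of the underside.
There are look-alikes about, which are no part of the job. Of the things that look like the tray, the larger one is meant.

How it is judged:
On the way, in this order (a step that is already met when the one before it is completed fails the run):
1. the tray is being dragged by fingertips at its back lip (contact force between the fingers and tray above 0.3 N and x of the grasp point in the frame of tray_lip above -0.01 m and distance of tray_lip from where it was at the start of the episode above 0.03 m), for 0.1 s.
2. the tray's back lip is at least 75 mm in front of the shelf's front edge (x of tray_lip in the frame of shelf_edge below -0.075 m), for 0.2 s.
3. the rod rest is lifted out of the tray by the fingers (contact force between the fingers and rod_rest above 0.3 N and height (world z) of rest_center above 0.05 m), for 0.2 s.
At the end, for the whole second after the job is handed in: The tray stands flat on the bench with its back lip 75 to 200 mm in front of the shelf's front edge; the rod rest lies at rest and flat on the heat board, its centre within 25 mm of the board's middle both along and across, its length within 0.2 rad of the board's length (x of tray_lip in the frame of shelf_edge between -0.2 and -0.075 m and angle between tray's own z axis and vertical below 0.06 rad and height (world z) of tray_lip below 0.06 m and x of rest_center in the frame of board_top between -0.025 and 0.025 m and y of rest_center in the frame of board_top between -0.025 and 0.025 m and z of rest_center in the frame of board_top between 0.007 and 0.015 m and angle between rest_center's own z axis and vertical below 0.08 rad and angle between the y axis of rest_center and the x axis of board_top, either way round below 0.2 rad and linear speed of each of rod_rest, tray below 0.02 m/s); the robot touches nothing.
It fails at once if the tray is tipped more than 0.2 rad or lifted more than 15 mm (angle between tray's own z axis and vertical above 0.2 rad or height (world z) of tray above 0.015 m).
It fails at once if the robot bumps the shelf with more than 10 N (contact force between any of the arm, the fingers and shelf above 10 N).
It fails at once if the rod rest is dropped over the heat board (free in the air with its underside more than 15 mm above it) (contact force between rod_rest and anything else below 0.01 N and horizontal distance between rest_center and board_top below 0.15 m and z of rest_center in the frame of board_top above 0.026 m).
It fails at once if a jar or the pliers moved more than 25 mm (distance of any of jar_red, jar_white, pliers from where it was at the start of the episode above 0.025 m).
It also fails if it takes over 64 s, if anything falls off the work surface, if the arm or the gripper's body presses on something with over 40 N, if the wrist force passes 120 N, or if a joint passes its speed limit or range.

## Robot

A 6-joint arm with a two-finger parallel gripper is mounted at the origin on a cart in front of the work surface, level with it; the furniture and walls round the work are solid. World frame = base frame: x ahead of the robot, y to its left, z up, the work surface at z = 0. Lengths are in m, angles in rad, forces in N, time in s.
With the tool pointing down it reaches from about 0.225 to 0.875 m from the base axis. Payload 3.4 kg.
Tool frame: the origin (TCP) lies at the very end of the fingers, on their centre line; the grasp point (between the pads) lies 19 mm behind it (ctrl.pinch_z is the distance from the TCP to the grasp point, in m); z points along the fingers, y is the direction in which the jaws open and shut (so a half turn about z gives the same grasp; the last joint's range is limited). The gripper opens to 85 mm and grips with 20 to 120 N. Pads are 22 mm wide; open, the fingers measure 114 mm over their backs; the gripper's body (76 mm by 85 mm) begins 54 mm behind the grasp point. The pads swing forward as they close: fully open they stand 13 mm farther back than shut.
Start: joints at [1.158, 0.276, 1.505, -0, 1.361, -0.121], TCP at [0.165, 0.551, 0.231] pointing down, gripper open.
Joint ranges: [-2.89, 2.89], [-0.75, 2.08], [0.22, 2.7], [-1.18, 4.32], [0.11, 2.71], [-2.7, 2.7]. Speed limits (rad/s): [2.57, 2.57, 3.14, 3.14, 3.14, 3.14].

## Interface

Orientations are given as [roll, pitch, yaw] about the fixed x, y, z axes, in that order (R = Rz(yaw) Ry(pitch) Rx(roll)).
In Python, from rig import monitor, get_image, ctrl gives the robot as it stands.
- The arm moves only by the shell command python3 -m handwheel 'ROWS'. ROWS is JSON, one flat list of numbers, 7 for each row, row after row: the turn, a rotation vector about the tool's x, y, z in degrees, then the shift along the tool's x, y, z in m, then the opening, from 0 (shut) to 1 (fully open). A call has 1 to 10 rows; each row is the pose to reach, as a shift and turn from the pose commanded when the call began, along the tool's axes at that moment; what a row does not reach only later rows make up. A row lasts 1/8 s, in which the tool goes at most 62.5 mm and 10.7 degrees, less where a joint would pass 70% of its speed; a pose out of reach is approached as far as the arm can. A call with a gripper value outside its range is refused whole. The fingers move at their own pace and stop on an object; the grip force is fixed at half the most. Time passes only in rows, so rows that repeat a pose let the fingers close. It gives the time, the measured TCP pose, the force and the opening at its end, in the units of the state.
- monitor.get_obs(): the state, without advancing time (a new reading comes with each control period).
- get_image(name): name is "scene" or "top"; returns a dict with "color" (480x640x3 uint8, blue, green, red), "camera_matrix" (3x3 intrinsics, pixels), "R" (3x3) and "t" (3): a world point X has camera coordinates R X + t. Camera axes: x right, y down, z forward; pixel columns grow to the right and rows downward; lengths in m; the calibration is good to about 2 mm. A picture is of the moment at which its call begins. There is no depth.
- ctrl.hand_in(): hands the job in, once; it reports no verdict.
The state is a dict: "clock": time; "joint_pos": joint angles; "dq": joint speeds; "tau": joint torques, N m; "position": TCP position; "tcp_rot": TCP orientation; "ft_force": force on the tool from outside, world axes, zero at the start; "moment": the same for the moment, N m; "width": opening from 0.0 (shut) to 1.0 (fully open).
Only numpy, scipy, OpenCV 4.12 (cv2) and the standard library are available. Lean on these libraries where they do the work, as an engineer would, in place of code of your own. Each camera call takes 0.05 s, during which the arm holds its last target.

## Working session

There is one attempt and no reset: what is moved stays moved. The work goes in short steps, Python scripts to look and compute and a shell command to move; the robot and the scene stay as the last step left them, time stands still between calls to the robot, and variables do not carry over. Pictures are saved under pics/ and viewed, and the job is handed in when it is done.

```bash
ls; mkdir -p pics
python3 - <<'E'
from rig import monitor,get_image,ctrl
import cv2
o=monitor.get_obs()
print({k:o[k] for k in ("clock","position","tcp_rot","width","ft_force")}, ctrl.pinch_z)
for n in("scene","top"):
    d=get_image(n);cv2.imwrite(f"pics/{n}0.png",d["color"]);print(n,d["camera_matrix"].tolist(),d["R"].tolist(),d["t"].tolist())
E
```

```text
pics
{'clock': 0.0, 'position': array([0.1651851 , 0.55021614, 0.23043876]), 'tcp_rot': array([-3.13978880e+00, -2.20781812e-04,  2.84979054e+00]), 'width': 1.000984580521686, 'ft_force': array([-0.80840736,  0.04037443,  0.04202289])} 0.0187
scene [[561.7082401597972, 0.0, 318.695084789007], [0.0, 561.7082401597972, 244.03992309097583], [0.0, 0.0, 1.0]] [[0.5167399806985483, -0.8560740778651037, 0.01081506149203097], [-0.4743102718656307, -0.29677210720089436, -0.8288281380300095], [0.7127478925611888, 0.4231589412915121, -0.5593987415561741]] [-0.3043074486109638, 0.4107127852500438, 0.869175729872372]
top [[540.2326643973793, 0.0, 313.32586474294], [0.0, 540.2326643973793, 241.76849559119844], [0.0, 0.0, 1.0]] [[-0.030272323973036076, -0.9995109327804097, 0.007841023766511508], [-0.9828583070312941, 0.028338853584547435, -0.18217150621623668], [0.18186020647973083, -0.01322137019937952, -0.9832355062085587]] [0.012821717072100836, 0.6413047347887803, 1.3454503195882888]
```

View pics/scene0.png

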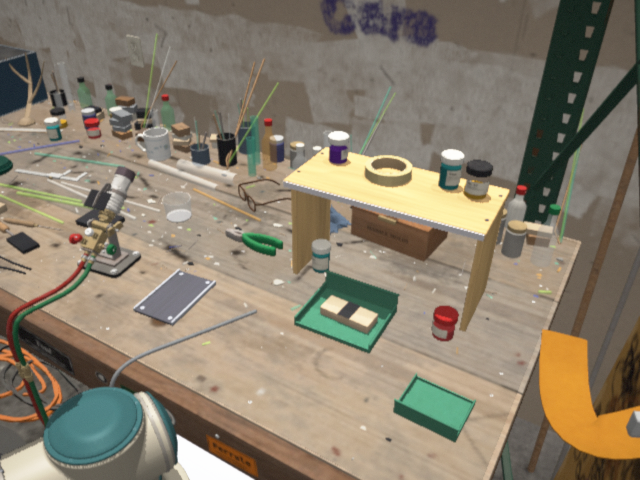

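View pics/top0.png

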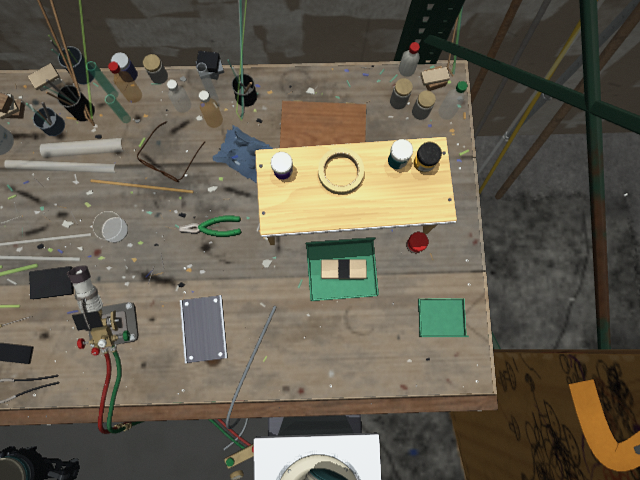

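```bash
cat > h.py <<'E'
import numpy as np,cv2
from rig import monitor,get_image,ctrl
def proj(d,X):
    c=np.asarray(d["R"])@np.asarray(X,float)+np.asarray(d["t"]);p=np.asarray(d["camera_matrix"])@c;return p[:2]/p[2]
def ray(d,u,v,z):
    R=np.asarray(d["R"]);t=np.asarray(d["t"]);C=-R.T@t
    r=R.T@np.linalg.inv(np.asarray(d["camera_matrix"]))@np.array([u,v,1.]);return C+r*(z-C[2])/r[2]
def crop(d,fn,x0,y0,x1,y1,s):
    cv2.imwrite(fn,cv2.resize(d["color"][y0:y1,x0:x1],None,fx=s,fy=s,interpolation=cv2.INTER_CUBIC))
E
python3 - <<'E'
from h import *
o=monitor.get_obs()
d=get_image("top"); print(proj(d,o["position"]),proj(d,[0,0,0])); crop(d,"pics/t1.png",250,130,450,330,3) 
crop(d,"pics/t1b.png",160,200,320,380,3)
d=get_image("scene"); print(proj(d,o["position"]),proj(d,[0,0,0])); crop(d,"pics/s1.png",270,140,520,340,3)
E
```

```text
[ 57.59449387 455.91541845] [318.4741116  499.26872471]
[-35.32923608 232.69135746] [122.03519709 509.46467885]
```

View pics/t1.png

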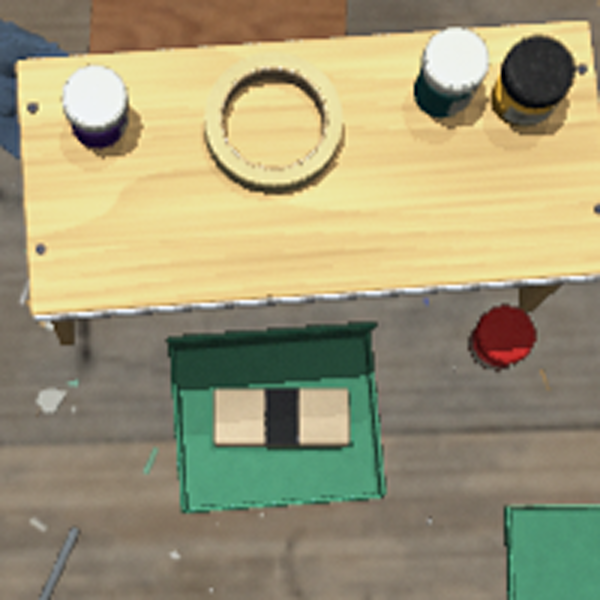

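View pics/t1b.png

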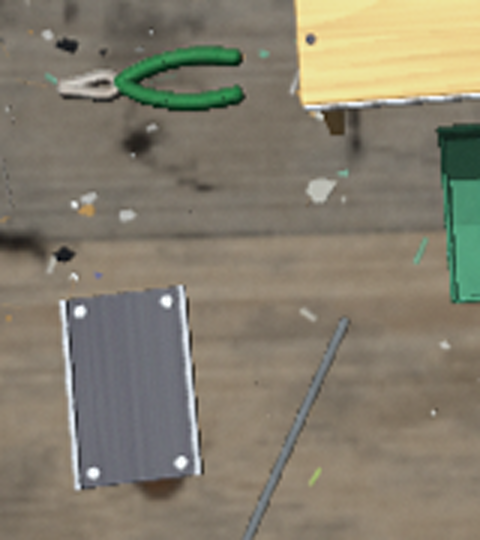

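View pics/s1.png

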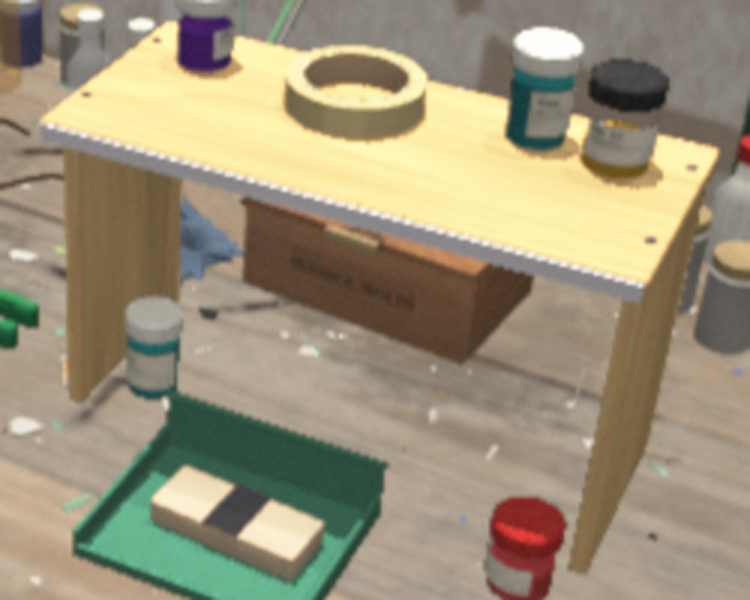

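```bash
cat >> h.py <<'E'
def cr(d,x0,y0,s,u,v,z): return ray(d,(u+.5)/s-.5+x0,(v+.5)/s-.5+y0,z)
E
python3 - <<'E'
from h import *
np.set_printoptions(precision=4,suppress=True)
d=get_image("top");T=lambda u,v,z:cr(d,250,130,3,u,v,z);B=lambda u,v,z:cr(d,160,200,3,u,v,z)
print("C",-np.array(d["R"]).T@d["t"])
def show(n,*P):
    P=np.array(P);print(n,P.tolist() if 0 else P)
show("lip",T(168,340,.0535),T(376,323,.0535))
show("front",T(185,512,.012),T(384,496,.012))
show("shelf low edge",T(35,318,.25),T(600,279,.25))
show("shelf up corner",T(32,312,.268),T(18,62,.268))
show("rest c,L,R",T(283,417,.025),T(214,418,.025),T(350,416,.025))
show("jarred",T(505,333,.062))
show("board",B(62,300,.012),B(184,286,.012),B(78,488,.012),B(201,473,.012))
d=get_image("scene");S=lambda u,v,z:cr(d,270,140,3,u,v,z)
show("lip s",S(170,395,.0535),S(384,465,.0535))
show("shelf s low edge",S(42,136,.25),S(640,297,.25))
show("rest s", S(238,510,.025)); show("jarw",S(154,312,.074)); show("jarr",S(528,520,.062))
show("panel foot front L/R", S(78,402,0),S(578,572,0))
E
```

```text
C [0.386  0.0124 1.4396]
lip [[ 0.6397  0.0139  0.0535]
 [ 0.6495 -0.1678  0.0535]]
front [[ 0.4934  0.0032  0.012 ]
 [ 0.5022 -0.1724  0.012 ]]
shelf low edge [[ 0.6233  0.1126  0.25  ]
 [ 0.641  -0.3128  0.25  ]]
shelf up corner [[0.6243 0.1132 0.268 ]
 [0.818  0.1214 0.268 ]]
rest c,L,R [[ 0.5731 -0.0854  0.025 ]
 [ 0.574  -0.0246  0.025 ]
 [ 0.5723 -0.1444  0.025 ]]
jarred [[ 0.6359 -0.2781  0.062 ]]
board [[0.5053 0.3476 0.012 ]
 [0.5144 0.2408 0.012 ]
 [0.3438 0.3316 0.012 ]
 [0.3532 0.2261 0.012 ]]
lip s [[ 0.6349  0.0078  0.0535]
 [ 0.6441 -0.1676  0.0535]]
shelf s low edge [[ 0.6281  0.1161  0.25  ]
 [ 0.6511 -0.3207  0.25  ]]
rest s [[ 0.5738 -0.0862  0.025 ]]
jarw [[0.7    0.0615 0.074 ]]
jarr [[ 0.6318 -0.2812  0.062 ]]
panel foot front L/R [[ 0.6491  0.1022  0.    ]
 [ 0.6693 -0.3139  0.    ]]
```

```bash
cat >> h.py <<'E'
from scipy.spatial.transform import Rotation as Ro
np.set_printoptions(precision=4,suppress=True)
def toolR(a,psi):
    a=np.radians(a);z=np.array([np.sin(a)*np.cos(psi),np.sin(a)*np.sin(psi),-np.cos(a)]);y=np.array([-np.sin(psi),np.cos(psi),0]);return np.c_[np.cross(y,z),y,z]
def rel(p,R):
    o=monitor.get_obs();R0=Ro.from_euler("xyz",o["tcp_rot"]).as_matrix()
    return np.r_[Ro.from_matrix(R0.T@R).as_rotvec(degrees=True),R0.T@(np.asarray(p)-o["position"])]
LIP=np.array([.644,-.078,.050])
def lipP(s,nd,a,psi=.05,lip=LIP):
    R=toolR(a,psi); return lip+s*R[:,2]-nd*R[:,0],R   # -x_tool = upward/forward normal
E
python3 - <<'E'
from h import *
print(toolR(40,.05))
for s in(-200,-90,35):
    p,R=lipP(s/1e3,.026,40);print(s,p,rel(p,R))
print(rel([.30,.25,.30],toolR(20,-.1)))
E
```

```text
[[-0.7651 -0.05    0.642 ]
 [-0.0383  0.9988  0.0321]
 [-0.6428  0.     -0.766 ]]
-200 [ 0.5355 -0.0834  0.2199] [ -6.8668 -39.614  -18.7689  -0.5369  -0.5007   0.0113]
-90 [ 0.6061 -0.0799  0.1357] [ -6.8668 -39.614  -18.7689  -0.6035  -0.4769   0.0956]
35 [ 0.6864 -0.0759  0.0399] [ -6.8668 -39.614  -18.7689  -0.6792  -0.4499   0.1913]
[ -1.9511 -19.9465 -10.8731  -0.2154  -0.2492  -0.0689]
```

```bash
python3 -m handwheel '[-2,-20,-11,-0.215,-0.25,-0.07,0.6,-2,-20,-11,-0.215,-0.25,-0.07,0.6,-2,-20,-11,-0.215,-0.25,-0.07,0.6,-2,-20,-11,-0.215,-0.25,-0.07,0.6,-2,-20,-11,-0.215,-0.25,-0.07,0.6,-2,-20,-11,-0.215,-0.25,-0.07,0.6,-2,-20,-11,-0.215,-0.25,-0.07,0.6,-2,-20,-11,-0.215,-0.25,-0.07,0.6]'
python3 - <<'E'
from h import *
p,R=lipP(-.2,.026,40);print(p,rel(p,R),monitor.get_obs()["joint_pos"])
E
```

```text
clock: 1.3
position: [0.2992, 0.2499, 0.3011]
tcp_rot: [3.14, 0.35, 3.043]
ft_force: [-1.1, -0.5, 0.6]
width: 0.606
[ 0.5355 -0.0834  0.2199] [ -4.1748 -19.9211  -7.414   -0.2239  -0.3088   0.1675] [ 0.7591 -0.1641  1.8649 -0.2784  1.2181 -0.6463]
```

```bash
python3 -m handwheel '[-4.2,-20,-7.4,-0.224,-0.309,0.168,0.6,-4.2,-20,-7.4,-0.224,-0.309,0.168,0.6,-4.2,-20,-7.4,-0.224,-0.309,0.168,0.6,-4.2,-20,-7.4,-0.224,-0.309,0.168,0.6,-4.2,-20,-7.4,-0.224,-0.309,0.168,0.6,-4.2,-20,-7.4,-0.224,-0.309,0.168,0.6,-4.2,-20,-7.4,-0.224,-0.309,0.168,0.6,-4.2,-20,-7.4,-0.224,-0.309,0.168,0.6,-4.2,-20,-7.4,-0.224,-0.309,0.168,0.6]'
python3 - <<'E'
from h import *
print(monitor.get_obs()["joint_pos"])
for s in(-.2,-.08,.035):
    p,R=lipP(s,.026,40);print(p,rel(p,R))
d=get_image("scene");cv2.imwrite("pics/s2.png",d["color"])
E
```

```text
clock: 2.42
position: [0.5378, -0.0856, 0.2191]
tcp_rot: [3.138, 0.699, -3.096]
ft_force: [0.6, 0.8, -0.9]
width: 0.599
[-0.5306 -0.0305  2.1408  0.7493  0.5459 -2.7048]
[ 0.5355 -0.0834  0.2199] [ 0.0351  0.0748 -0.1728  0.0012  0.0023 -0.002 ]
[ 0.6125 -0.0796  0.128 ] [ 0.0351  0.0748 -0.1728  0.0013  0.0022  0.118 ]
[ 0.6864 -0.0759  0.0399] [ 0.0351  0.0748 -0.1728  0.0015  0.0021  0.233 ]
```

View pics/s2.png

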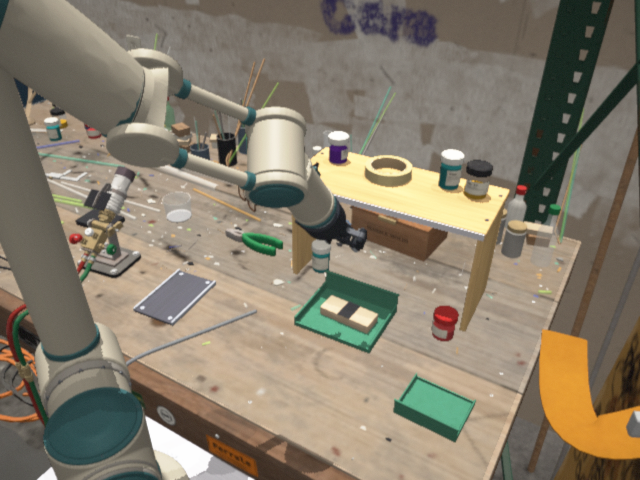

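```bash
python3 -m handwheel '[0,0,90,0,0,0,0.6,0,0,90,0,0,0,0.6,0,0,90,0,0,0,0.6,0,0,90,0,0,0,0.6,0,0,90,0,0,0,0.6,0,0,90,0,0,0,0.6,0,0,90,0,0,0,0.6,0,0,90,0,0,0,0.6,0,0,90,0,0,0,0.6]'
python3 -m handwheel '[0,0,90,0,0,0,0.6,0,0,90,0,0,0,0.6,0,0,90,0,0,0,0.6,0,0,90,0,0,0,0.6,0,0,90,0,0,0,0.6,0,0,90,0,0,0,0.6,0,0,90,0,0,0,0.6,0,0,90,0,0,0,0.6,0,0,90,0,0,0,0.6]'
python3 - <<'E'
from h import *
print(monitor.get_obs()["joint_pos"])
F=np.diag([-1,-1,1])
for s in(-.2,-.08,.035):
    p,R=lipP(s,.026,40);print(p,rel(p,R@F))
E
```

```text
clock: 3.6
position: [0.5365, -0.0824, 0.2192]
tcp_rot: [2.443, -0.003, 1.622]
ft_force: [1.0, 0.4, -0.7]
width: 0.599
clock: 4.72
position: [0.5365, -0.0825, 0.2193]
tcp_rot: [-3.138, -0.699, 0.049]
ft_force: [1.1, -0.1, 0.0]
width: 0.602
[-0.5254 -0.0338  2.1429  0.7454  0.5458  0.4426]
[ 0.5355 -0.0834  0.2199] [-0.142  -0.0292 -0.0638 -0.0004  0.0009 -0.0012]
[ 0.6125 -0.0796  0.128 ] [-0.142  -0.0292 -0.0638 -0.0004  0.0012  0.1188]
[ 0.6864 -0.0759  0.0399] [-0.142  -0.0292 -0.0638 -0.0005  0.0015  0.2338]
```

```bash
python3 -m handwheel '[0,0,0,0,0.001,0.04,0.6,0,0,0,0,0.001,0.08,0.6,0,0,0,0,0.001,0.119,0.6,0,0,0,0,0.001,0.119,0.6]'
python3 - <<'E'
from h import *
print(monitor.get_obs()["joint_pos"])
F=np.diag([-1,-1,1])
for s in(.035,):
    p,R=lipP(s,.026,40);print(p,rel(p,R@F))
d=get_image("scene");crop(d,"pics/s3.png",240,120,520,330,2.8)
d=get_image("top");crop(d,"pics/t3.png",220,130,460,330,3)
E
```

```text
clock: 5.22
position: [0.613, -0.079, 0.1255]
tcp_rot: [-3.137, -0.695, 0.05]
ft_force: [-0.3, 0.3, -0.1]
width: 0.599
[-0.4164  0.2196  2.1579  1.1804  0.3209  0.0397]
[ 0.6864 -0.0759  0.0399] [-0.2439  0.1985  0.0006  0.0016  0.001   0.1127]
```

View pics/s3.png

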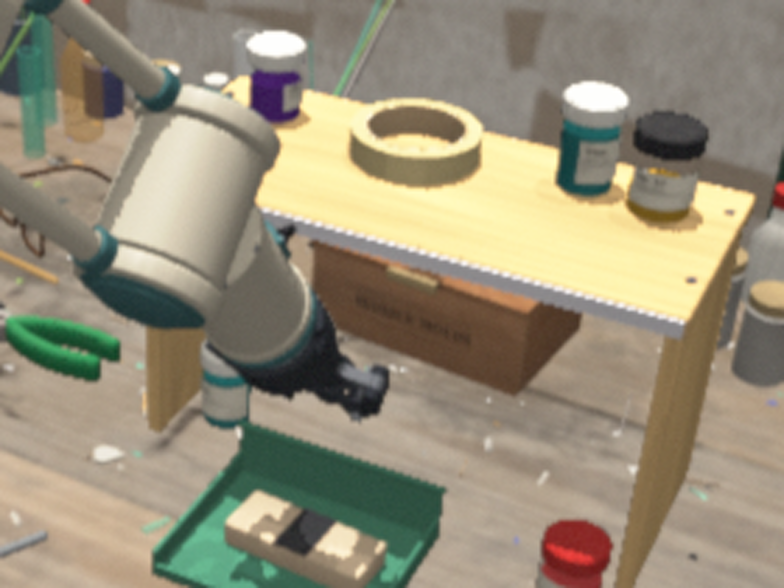

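View pics/t3.png

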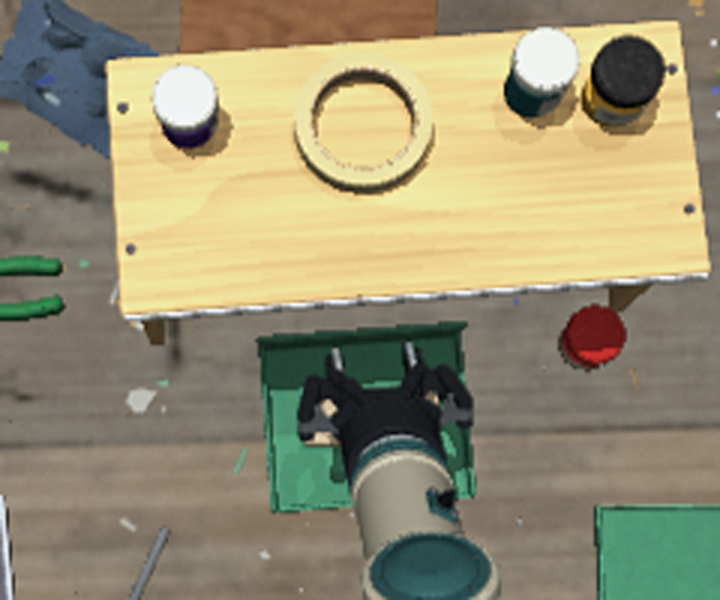

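```bash
python3 -m handwheel '[0,0,0,0.001,0.001,0.02,0.6,0,0,0,0.001,0.001,0.04,0.6,0,0,0,0.001,0.001,0.04,0.6]'
python3 - <<'E'
from h import *
o=monitor.get_obs();print(o["joint_pos"],o["ft_force"])
F=np.diag([-1,-1,1])
for s in(.035,):
    p,R=lipP(s,.026,40);print(p,rel(p,R@F))
d=get_image("scene");crop(d,"pics/s4.png",240,120,520,330,2.8)
d=get_image("top");crop(d,"pics/t4.png",220,130,460,330,3)
E
```

```text
clock: 5.7
position: [0.6393, -0.0807, 0.0997]
tcp_rot: [3.142, -0.701, 0.05]
ft_force: [-0.5, 1.0, -0.2]
width: 0.6
[-0.3927  0.2961  2.1444  1.399   0.2843 -0.1692] [-0.468   0.9817 -0.245 ]
[ 0.6864 -0.0759  0.0399] [-0.0097 -0.1442  0.0172 -0.0025 -0.0024  0.0762]
```

View pics/s4.png

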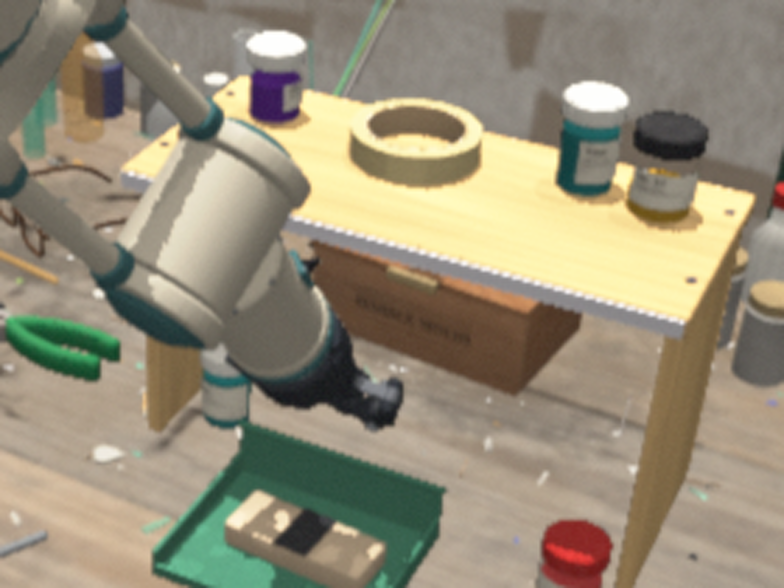

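View pics/t4.png

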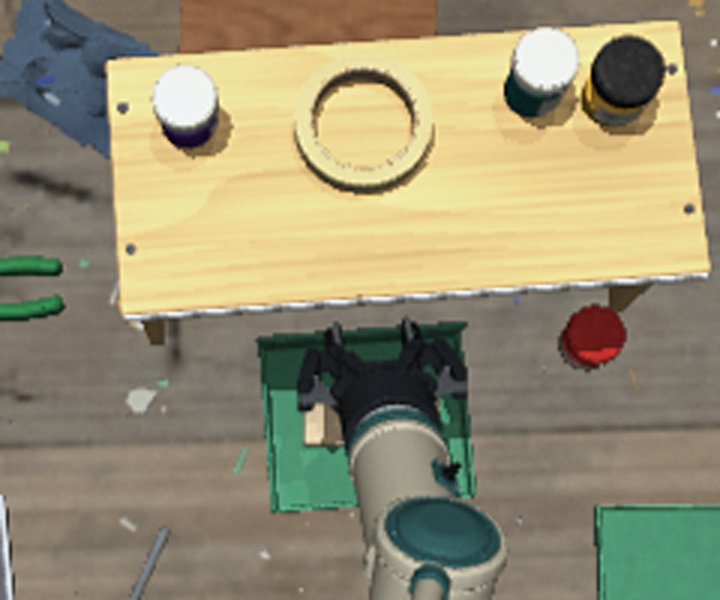

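```bash
python3 -m handwheel '[0,0,0,-0.002,-0.002,0.02,0.6,0,0,0,-0.002,-0.002,0.04,0.6,0,0,0,-0.002,-0.002,0.04,0.6]'
python3 - <<'E'
from h import *
o=monitor.get_obs();print(o["joint_pos"],o["ft_force"])
F=np.diag([-1,-1,1])
for s in(.035,):
    p,R=lipP(s,.026,40);print(p,rel(p,R@F))
d=get_image("scene");crop(d,"pics/s5.png",240,120,520,330,2.8)
d=get_image("top");crop(d,"pics/t5.png",220,130,460,330,3)
E
```

```text
clock: 6.18
position: [0.6633, -0.0777, 0.0676]
tcp_rot: [-3.141, -0.7, 0.05]
ft_force: [-0.8, 0.6, 0.1]
width: 0.597
[-0.3649  0.3786  2.1319  1.6666  0.264  -0.4239] [-0.8245  0.6018  0.0518]
[ 0.6864 -0.0759  0.0399] [ 0.0014 -0.1201 -0.0109 -0.0001 -0.0007  0.0361]
```

View pics/s5.png

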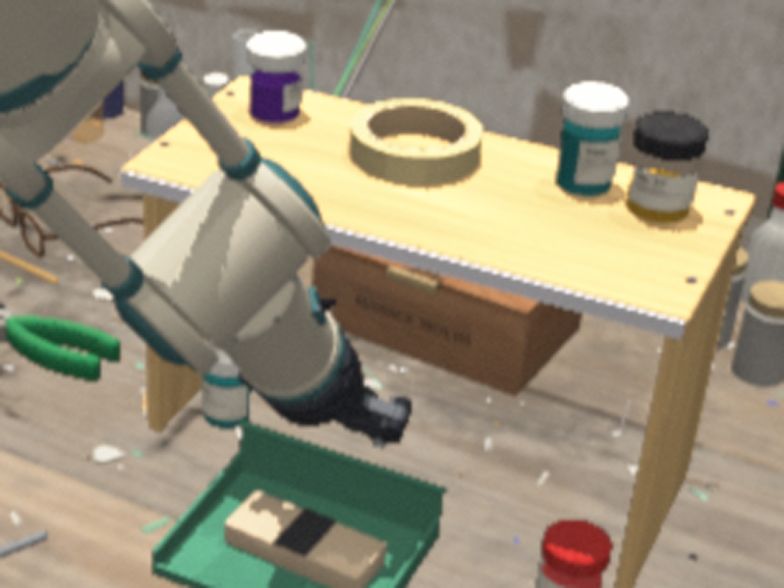

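View pics/t5.png

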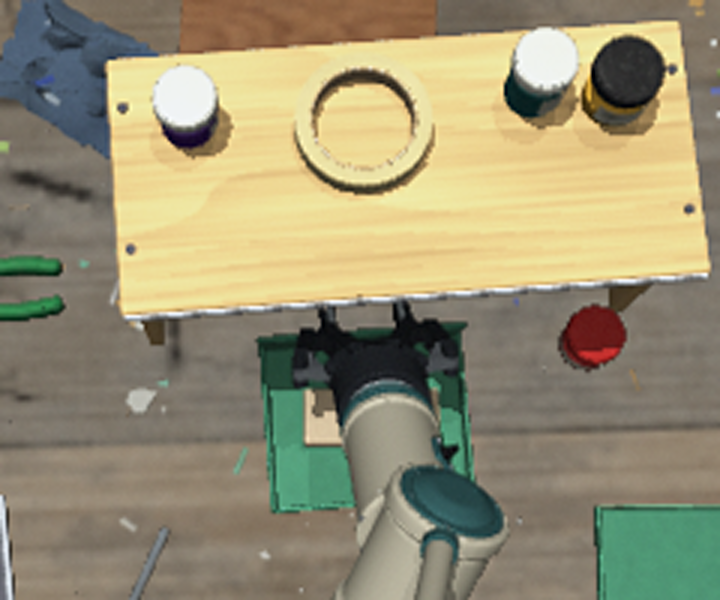

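```bash
python3 -m handwheel '[0,0,0,0,-0.001,0.018,0.6,0,0,0,0,-0.001,0.036,0.6,0,0,0,0,-0.001,0.036,0.6,0,0,0,0,-0.001,0.036,0.6]'
python3 - <<'E'
from h import *
o=monitor.get_obs();print(o["joint_pos"],o["ft_force"])
F=np.diag([-1,-1,1])
for s,n in((.035,.026),(.035,.012)):
    p,R=lipP(s,n,40);print(p,rel(p,R@F))
p=o["position"]-[.025,.0013,0];print("back25",rel(p,R@F))
d=get_image("scene");crop(d,"pics/s6.png",240,120,520,330,2.8)
E
```

```text
clock: 6.78
position: [0.6861, -0.0757, 0.0407]
tcp_rot: [3.141, -0.701, 0.051]
ft_force: [-0.5, -0.4, -0.1]
width: 0.6
[-0.3426  0.4488  2.1102  1.8745  0.2611 -0.6208] [-0.4731 -0.3741 -0.1255]
[ 0.6864 -0.0759  0.0399] [ 0.0234 -0.1539  0.0363 -0.0003  0.0002  0.0007]
[ 0.6757 -0.0764  0.0309] [ 0.0234 -0.1539  0.0363 -0.0143  0.0002  0.0007]
back25 [ 0.0234 -0.1539  0.0363 -0.0191  0.     -0.0161]
```

View pics/s6.png

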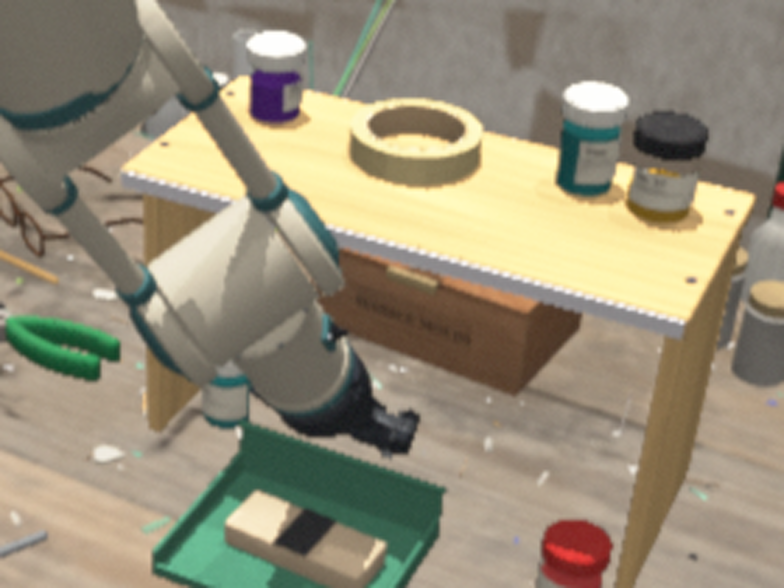

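Run:
```python
from h import *
o=monitor.get_obs();R=Ro.from_euler("xyz",o["tcp_rot"]).as_matrix()
for n,x0,y0,s in(("scene",240,120,2.8),):
    d=get_image(n)
    for q in([0,0,0],[0,.03,0],[0,-.03,0],[0,.03,-.02],[0,-.03,-.02],[0,0,-.07]):
        print(q,(proj(d,o["position"]+R@q)-[x0,y0])*s)
    for L in ([.6397,.0139,.0535],[.6495,-.1678,.0535],[.644,-.078,.0535]): print((proj(d,L)-[x0,y0])*s)
```

```text
[0, 0, 0] [359.7438 436.6427]
[0, 0.03, 0] [393.1743 447.3792]
[0, -0.03, 0] [326.904  426.0959]
[0, 0.03, -0.02] [388.2725 440.9284]
[0, -0.03, -0.02] [321.1703 419.4653]
[0, 0, -0.07] [340.4277 412.9119]
[238.3945 418.4264]
[444.5969 485.4117]
[339.4631 451.807 ]
```

```bash
python3 -m handwheel '[0,0,0,-0.0046,0,-0.0039,0.6,0,0,0,-0.0092,0,-0.0077,0.6,0,0,0,-0.0138,0,-0.0116,0.6,0,0,0,-0.0184,0,-0.0154,0.6,0,0,0,-0.023,0,-0.0193,0.6,0,0,0,-0.0276,0,-0.0231,0.6,0,0,0,-0.0322,0,-0.027,0.6,0,0,0,-0.0368,0,-0.0308,0.6,0,0,0,-0.0414,0,-0.0347,0.6,0,0,0,-0.046,0,-0.0386,0.6]'
python3 - <<'E'
from h import *
o=monitor.get_obs();print(o["joint_pos"],o["ft_force"])
d=get_image("scene");crop(d,"pics/s7.png",240,120,520,330,2.8)
d=get_image("top");crop(d,"pics/t7.png",220,130,460,330,3)
E
```

```text
clock: 8.12
position: [0.6287, -0.0788, 0.0414]
tcp_rot: [3.141, -0.705, 0.051]
ft_force: [4.5, 0.9, 0.0]
width: 0.599
[-0.4002  0.4009  2.2348  2.0351  0.3214 -0.8388] [4.4844 0.9409 0.0312]
```

View pics/s7.png

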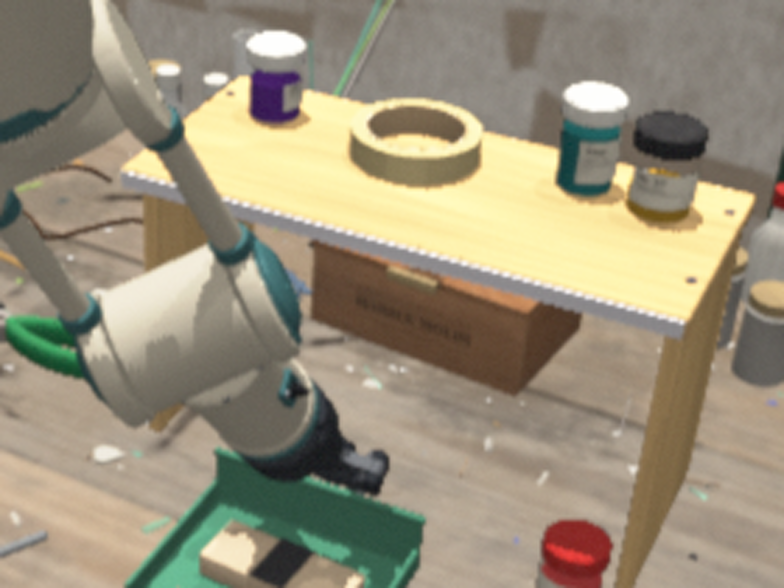

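View pics/t7.png

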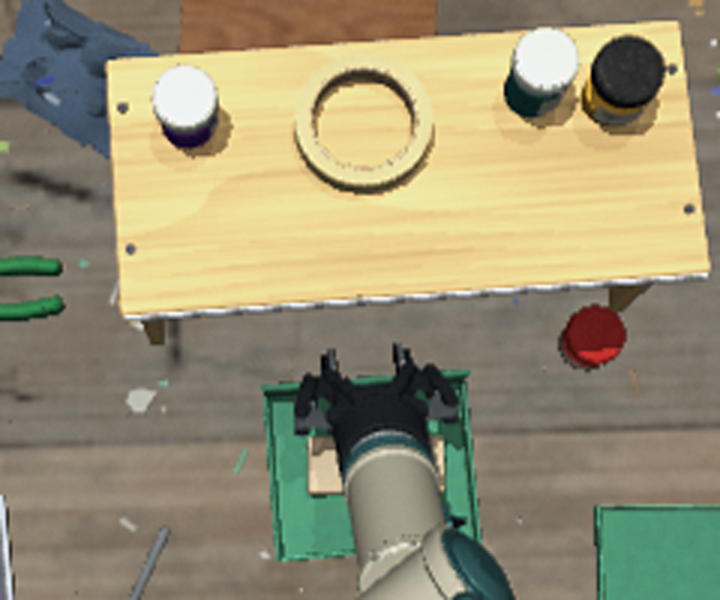

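```bash
python3 -m handwheel '[0,0,0,-0.0046,0,-0.0039,0.6,0,0,0,-0.0092,0,-0.0077,0.6,0,0,0,-0.0138,0,-0.0116,0.6,0,0,0,-0.0184,0,-0.0154,0.6,0,0,0,-0.023,0,-0.0193,0.6,0,0,0,-0.0276,0,-0.0231,0.6,0,0,0,-0.0322,0,-0.027,0.6,0,0,0,-0.0368,0,-0.0308,0.6,0,0,0,-0.0414,0,-0.0347,0.6,0,0,0,-0.046,0,-0.0386,0.6]'
python3 - <<'E'
from h import *
o=monitor.get_obs();print(o["joint_pos"],o["ft_force"])
d=get_image("top");crop(d,"pics/t8.png",220,130,460,330,3)
E
```

```text
clock: 9.48
position: [0.5692, -0.082, 0.0416]
tcp_rot: [3.141, -0.706, 0.051]
ft_force: [6.3, 0.5, 1.9]
width: 0.601
[-0.4769  0.3557  2.3586  2.1102  0.3904 -0.992 ] [6.2765 0.5312 1.9188]
```

View pics/t8.png

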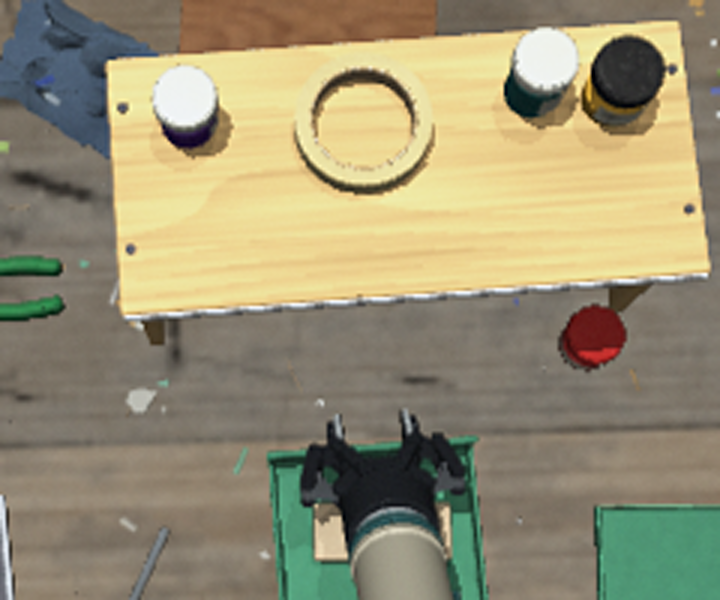

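Run:
```python
from h import *
d=get_image("top");T=lambda u,v,z:cr(d,220,130,3,u,v,z)
print(T(270,454,.0535),T(476,438,.0535))
```

```text
[0.54   0.0063 0.0535] [ 0.5486 -0.1713  0.0535]
```

```bash
python3 -m handwheel '[0,0,0,-0.0046,0,-0.0039,0.6,0,0,0,-0.0092,0,-0.0077,0.6,0,0,0,-0.0107,0,-0.009,0.6,0,0,0,-0.0107,0,-0.009,0.6,0,0,0,-0.003,0,-0.0025,0.6,0,0,0,0.0055,0,0.0045,0.6,0,0,0,0.012,0,0.01,0.6,0,0,0,0.012,0,-0.02,0.6,0,0,0,0.012,0,-0.06,0.6,0,0,0,0.012,0,-0.12,0.6]'
python3 - <<'E'
from h import *
o=monitor.get_obs();print(o["position"],o["joint_pos"],o["ft_force"])
d=get_image("top");crop(d,"pics/t9.png",220,130,460,330,3)
d=get_image("scene");crop(d,"pics/s9.png",200,160,480,370,2.8)
E
```

```text
clock: 10.82
position: [0.5156, -0.0826, 0.1245]
tcp_rot: [-3.135, -0.708, 0.051]
ft_force: [0.7, 0.5, 1.0]
width: 0.601
[ 0.5156 -0.0826  0.1245] [-0.572   0.101   2.3446  1.3543  0.405  -0.2663] [0.6965 0.4675 0.96  ]
```

View pics/t9.png

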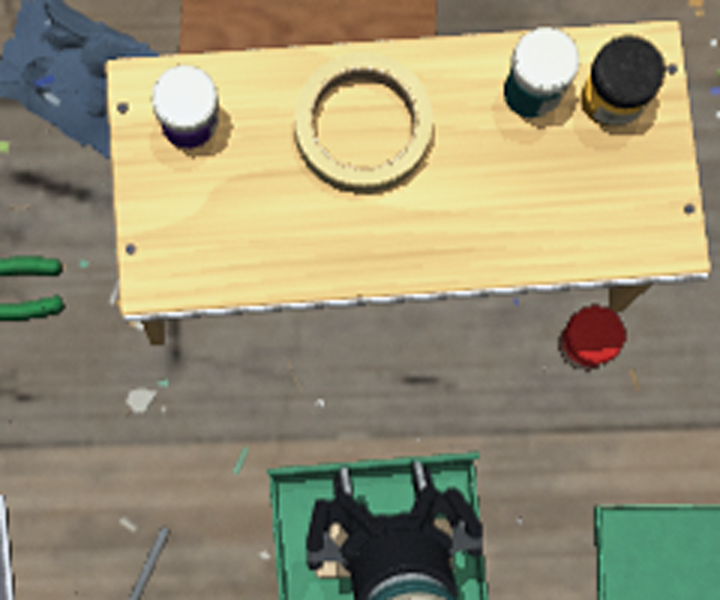

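View pics/s9.png

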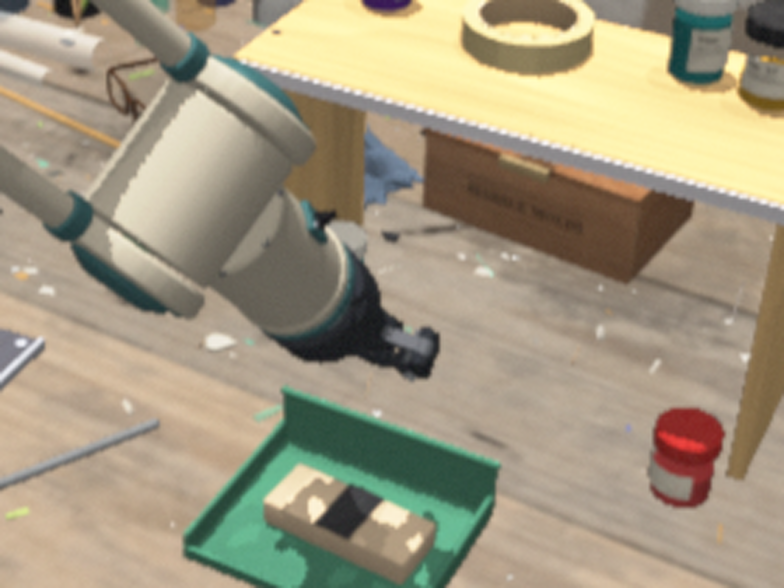

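Run:
```python
from h import *
print(rel([.38,.08,.28],toolR(0,-np.pi/2)), rel([.42,-.02,.28],toolR(15,-np.pi/4)))
```

```text
[ 30.8276 -32.5922 -82.7598   0.0047  -0.1705  -0.1985] [  30.1386  -28.2273 -131.3279    0.0306   -0.0684   -0.1761]
```

```bash
python3 -m handwheel '[0,0,0,0,0,-0.06,0.6,31,-32.6,-82.8,0.005,-0.17,-0.2,0.9,31,-32.6,-82.8,0.005,-0.17,-0.2,0.9,31,-32.6,-82.8,0.005,-0.17,-0.2,0.9,31,-32.6,-82.8,0.005,-0.17,-0.2,0.9,31,-32.6,-82.8,0.005,-0.17,-0.2,0.9,31,-32.6,-82.8,0.005,-0.17,-0.2,0.9,31,-32.6,-82.8,0.005,-0.17,-0.2,0.9,31,-32.6,-82.8,0.005,-0.17,-0.2,0.9,31,-32.6,-82.8,0.005,-0.17,-0.2,0.9]'
python3 - <<'E'
from h import *
o=monitor.get_obs();print(o["position"],o["joint_pos"],o["ft_force"])
d=get_image("top");crop(d,"pics/t10.png",160,230,400,380,3.2)
d=get_image("scene");crop(d,"pics/s10.png",200,160,480,370,2.8)
E
```

```text
clock: 12.18
position: [0.3816, 0.0813, 0.279]
tcp_rot: [-3.132, -0.008, 1.58]
ft_force: [-1.1, -0.0, -0.9]
width: 0.901
[0.3816 0.0813 0.279 ] [ 0.0231 -0.0328  1.7536  0.0085  1.4298  0.0127] [-1.0507 -0.0458 -0.9013]
```

View pics/t10.png

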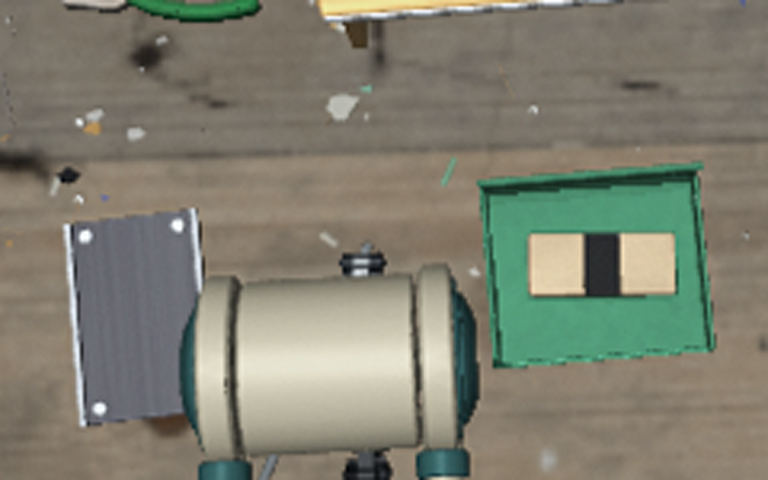

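View pics/s10.png

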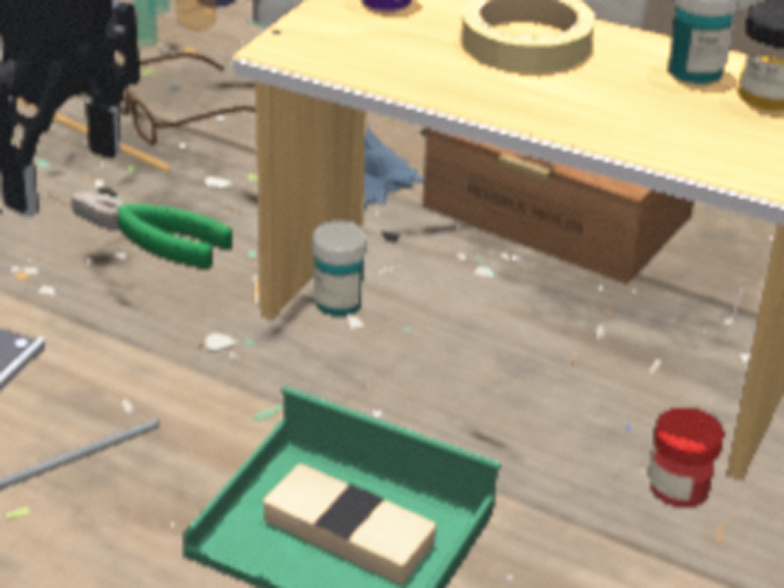

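Run:
```python
from h import *
d=get_image("top");T=lambda u,v,z:cr(d,160,230,3.2,u,v,z)
L=[T(480,183,.0535),T(703,166,.0535)];print("lip",L,np.mean(L,0))
P=[T(528,234,.025),T(676,233,.025),T(676,296,.025),T(528,296,.025)];print(np.array(P),np.mean(P,0), T(602,265,.025))
d=get_image("scene");S=lambda u,v,z:cr(d,200,160,2.8,u,v,z)
P=[S(301,465,.025),S(436,519,.025),S(401,563,.025),S(264,504,.025)];print(np.array(P),np.mean(P,0))
print("board",[ (T(*q,.012)) for q in((64,226),(196,209),(81,425))])
```

```text
lip [array([0.5249, 0.0068, 0.0535]), array([ 0.5333, -0.1731,  0.0535])] [ 0.5291 -0.0832  0.0535]
[[ 0.485  -0.0312  0.025 ]
 [ 0.4822 -0.152   0.025 ]
 [ 0.4314 -0.1495  0.025 ]
 [ 0.435  -0.0295  0.025 ]] [ 0.4584 -0.0906  0.025 ] [ 0.4581 -0.0905  0.025 ]
[[ 0.4818 -0.036   0.025 ]
 [ 0.4846 -0.1494  0.025 ]
 [ 0.4332 -0.149   0.025 ]
 [ 0.4321 -0.0353  0.025 ]] [ 0.4579 -0.0924  0.025 ]
board [array([0.4139, 0.2611, 0.012 ]), array([0.4777, 0.1944, 0.012 ]), array([0.2762, 0.1202, 0.012 ])]
```

Run:
```python
from h import *
R=toolR(0,-np.pi/2-.02);print(rel([.458,-.0905,.11],R))
```

```text
[-0.4127 -0.4883  1.1956 -0.1726  0.0781  0.167 ]
```

```bash
python3 -m handwheel '[-0.4,-0.5,1.2,-0.173,0.078,0.05,0.8,-0.4,-0.5,1.2,-0.173,0.078,0.1,0.8,-0.4,-0.5,1.2,-0.173,0.078,0.167,0.8,-0.4,-0.5,1.2,-0.173,0.078,0.167,0.8,-0.4,-0.5,1.2,-0.173,0.078,0.167,0.8,-0.4,-0.5,1.2,-0.173,0.078,0.167,0.8]'
python3 - <<'E'
from h import *
R=toolR(0,-np.pi/2-.02);print(rel([.458,-.0905,.007],R),monitor.get_obs()["joint_pos"])
d=get_image("scene");crop(d,"pics/s11.png",200,160,480,370,2.8)
d=get_image("top");crop(d,"pics/t11.png",220,200,420,350,3.2)
E
```

```text
clock: 13.12
position: [0.4574, -0.0927, 0.1117]
tcp_rot: [3.141, 0.001, 1.548]
ft_force: [-0.0, 0.4, 0.2]
width: 0.796
[ 0.055   0.0811 -0.1841  0.0024  0.0005  0.1047] [-0.3484  0.2189  1.9133 -0.0012  1.0081 -0.3246]
```

View pics/s11.png

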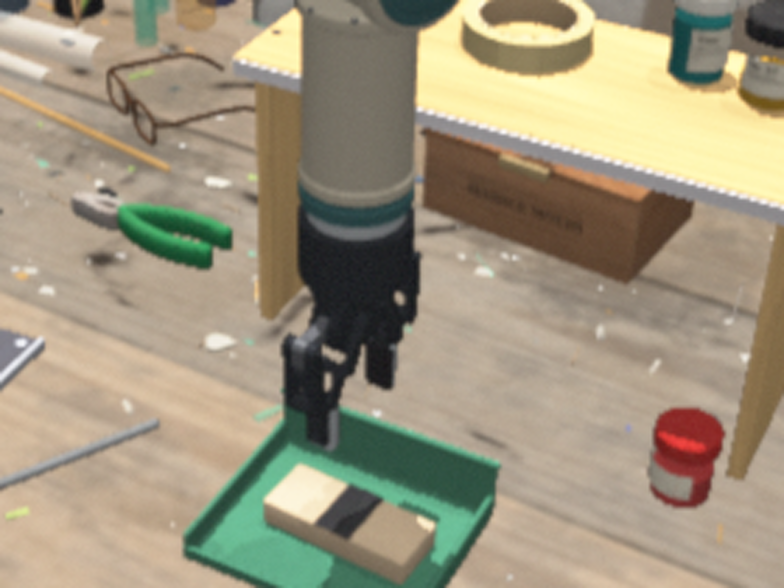

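View pics/t11.png

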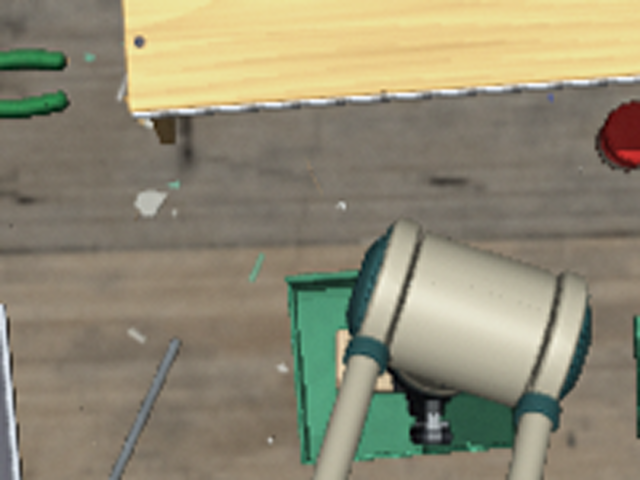

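```bash
python3 -m handwheel '[0,0,0,0.002,0.001,0.035,0.8,0,0,0,0.002,0.001,0.065,0.8,0,0,0,0.002,0.001,0.085,0.8,0,0,0,0.002,0.001,0.095,0.8,0,0,0,0.002,0.001,0.102,0.8,0,0,0,0.002,0.001,0.104,0.8,0,0,0,0.002,0.001,0.104,0.8]'
python3 - <<'E'
from h import *
d=get_image("scene");crop(d,"pics/s12.png",200,160,480,370,2.8)
E
```

```text
clock: 14.1
position: [0.4596, -0.0913, 0.0083]
tcp_rot: [3.139, 0.003, 1.55]
ft_force: [-0.2, 0.4, 0.7]
width: 0.801
```

View pics/s12.png

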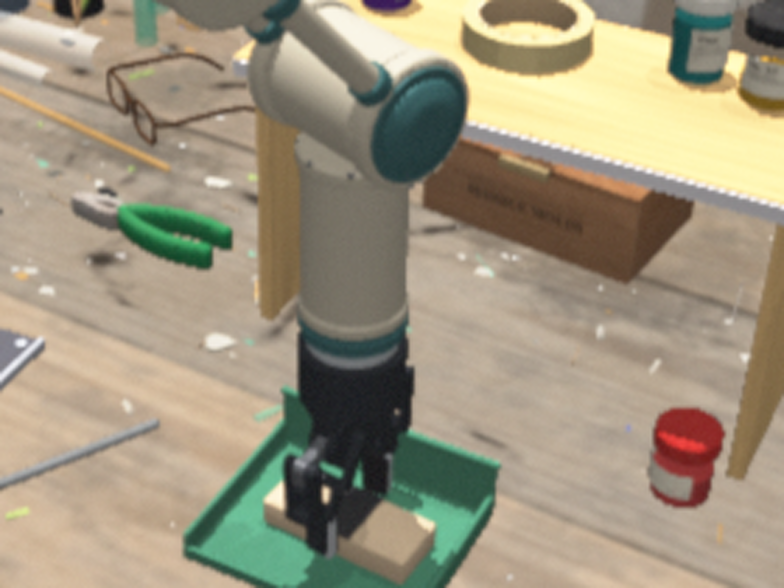

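```bash
python3 -m handwheel '[0,0,0,0,0,0,0.4,0,0,0,0,0,0,0.3,0,0,0,0,0,0,0.3,0,0,0,0,0,0,0.3,0,0,0,0,0,0,0.3,0,0,0,0,0,-0.01,0.3,0,0,0,0,0,-0.025,0.3,0,0,0,0,0,-0.045,0.3,0,0,0,0,0,-0.07,0.3,0,0,0,0,0,-0.07,0.3]'
python3 - <<'E'
from h import *
d=get_image("scene");crop(d,"pics/s13.png",200,160,480,370,2.8)
E
```

```text
clock: 15.4
position: [0.4605, -0.0915, 0.0796]
tcp_rot: [3.135, 0.005, 1.55]
ft_force: [0.0, 0.3, -1.8]
width: 0.57
```

View pics/s13.png

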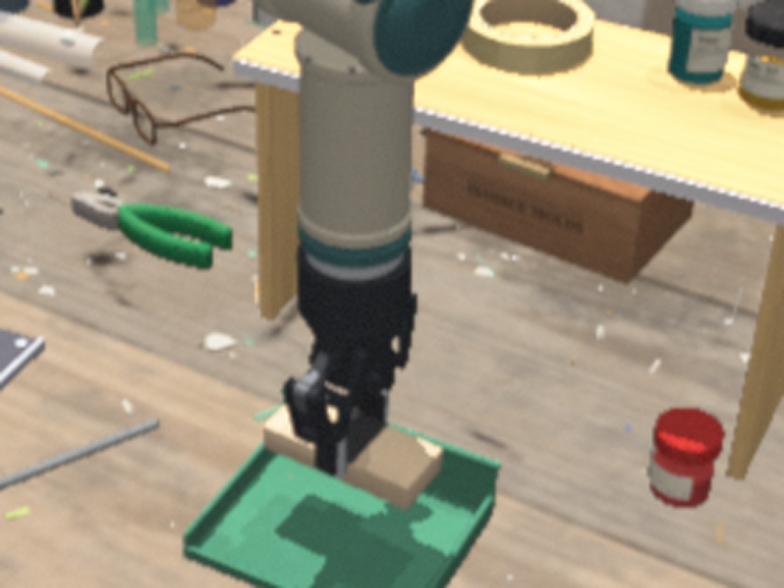

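Run:
```python
from h import *
print(rel([.429,.2865,.14],toolR(0,.095)))
d=get_image("top");T=lambda u,v,z:cr(d,160,200,3,u,v,z)
crop(d,"pics/t13.png",160,260,260,380,5)
d2=get_image("scene");crop(d2,"pics/s14.png",120,250,240,340,6)
```

```text
[ -0.0196   0.3445 -96.6325   0.3767  -0.038   -0.0632]
```

View pics/t13.png

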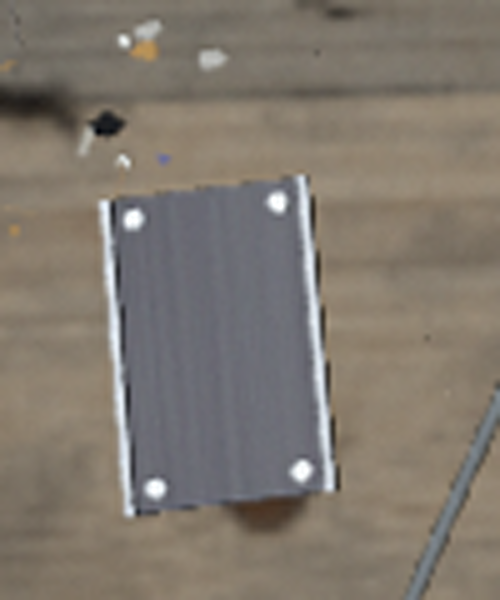

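View pics/s14.png

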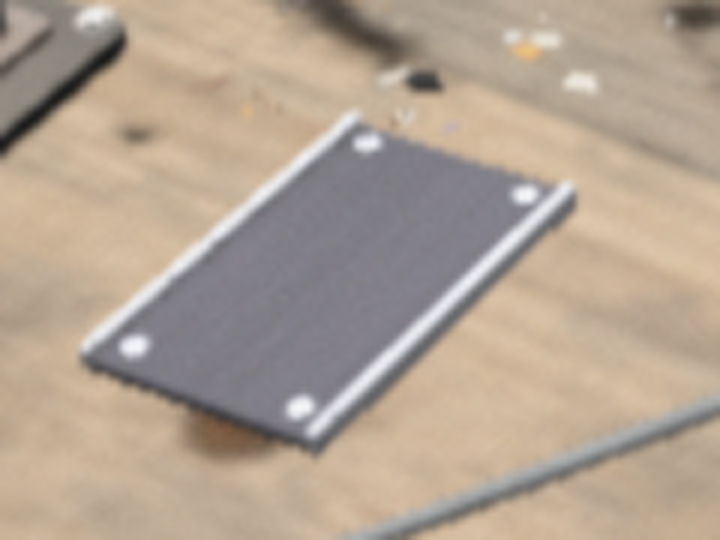

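Use the four rivets (on the upper face) in both views, then move to hover.

```bash
python3 - <<'E'
from h import *
d=get_image("top")
P=np.array([cr(d,160,260,5,u,v,.009) for u,v in((133,218),(277,202),(302,470),(155,488))]);print(P,P.mean(0))
d2=get_image("scene")
P=np.array([cr(d2,120,250,6,u,v,.009) for u,v in((367,143),(525,194),(301,407),(133,346))]);print(P,P.mean(0))
print(np.arctan2(*(P[0]-P[3])[[1,0]]),np.arctan2(*(P[1]-P[2])[[1,0]]))
E
python3 -m handwheel '[0,0,0,0.02,0,-0.04,0.3,0,0.3,-97,0.377,-0.038,-0.063,0.3,0,0.3,-97,0.377,-0.038,-0.063,0.3,0,0.3,-97,0.377,-0.038,-0.063,0.3,0,0.3,-97,0.377,-0.038,-0.063,0.3,0,0.3,-97,0.377,-0.038,-0.063,0.3,0,0.3,-97,0.377,-0.038,-0.063,0.3,0,0.3,-97,0.377,-0.038,-0.063,0.3,0,0.3,-97,0.377,-0.038,-0.063,0.3,0,0.3,-97,0.377,-0.038,-0.063,0.3]'
python3 -m handwheel '[0,0,0,0,0,0,0.3,0,0,0,0,0,0,0.3]'
python3 - <<'E'
from h import *
print(rel([.429,.2865,.025],toolR(0,.095)),monitor.get_obs()["joint_pos"])
d=get_image("top");crop(d,"pics/t15.png",140,230,300,390,3.5)
d2=get_image("scene");crop(d2,"pics/s15.png",100,160,300,340,3)
E
```

```text
[[0.4959 0.3328 0.009 ]
 [0.502  0.2571 0.009 ]
 [0.3631 0.2438 0.009 ]
 [0.3563 0.3197 0.009 ]] [0.4293 0.2883 0.009 ]
[[0.4933 0.3314 0.009 ]
 [0.5012 0.2557 0.009 ]
 [0.3615 0.2421 0.009 ]
 [0.3539 0.3187 0.009 ]] [0.4275 0.287  0.009 ]
0.09090019626530585 0.09753958654591613
clock: 16.9
position: [0.428, 0.2869, 0.1383]
tcp_rot: [-3.141, -0.004, -3.039]
ft_force: [0.5, 0.0, -1.2]
width: 0.569
clock: 17.15
position: [0.4285, 0.2867, 0.1389]
tcp_rot: [-3.141, -0.003, -3.048]
ft_force: [-0.7, 0.0, -1.2]
width: 0.564
[-0.0171 -0.1516 -0.1065 -0.0008 -0.0003  0.1139] [ 0.4542  0.26    1.7732  0.0007  1.111  -1.21  ]
```

View pics/s15.png

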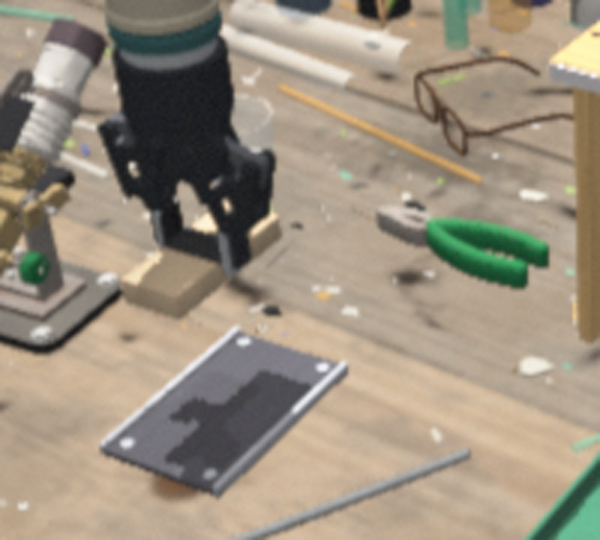

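View pics/t15.png

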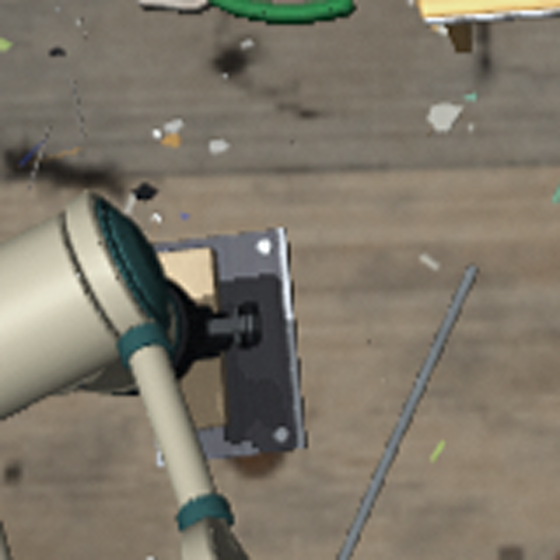

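```bash
python3 -m handwheel '[0,-0.1,0,-0.001,0,0.04,0.3,0,-0.1,0,-0.001,0,0.075,0.3,0,-0.1,0,-0.001,0,0.1,0.3,0,-0.1,0,-0.001,0,0.115,0.3,0,-0.1,0,-0.001,0,0.12,0.3,0,-0.1,0,-0.001,0,0.12,0.3,0,-0.1,0,-0.001,0,0.12,0.3]'
python3 -c "
from h import *
print(monitor.get_obs()['position'],monitor.get_obs()['ft_force'])"
```

```text
clock: 18.12
position: [0.4303, 0.2874, 0.0204]
tcp_rot: [3.141, 0.002, -3.046]
ft_force: [0.5, -0.7, -1.5]
width: 0.567
[0.4303 0.2874 0.0204] [ 0.5252 -0.6963 -1.4913]
```

```bash
python3 -m handwheel '[0,0,0,0,0,0.002,0.3,0,0,0,0,0,0.004,0.3,0,0,0,0,0,0.005,0.3,0,0,0,0,0,0.006,0.3,0,0,0,0,0,0.006,0.3]'
```

```text
clock: 18.75
position: [0.4295, 0.287, 0.0136]
tcp_rot: [3.142, 0.0, -3.046]
ft_force: [-0.1, 0.2, 0.0]
width: 0.562
```

```bash
python3 -m handwheel '[0,0,0,0,0,0.001,0.3,0,0,0,0,0,0.001,0.3]';python3 - <<'E'
from h import *
d2=get_image("scene");crop(d2,"pics/s16.png",100,200,260,330,4.5)
E
```

```text
clock: 19.0
position: [0.4295, 0.287, 0.0136]
tcp_rot: [3.141, 0.001, -3.046]
ft_force: [-2.0, -1.4, 8.8]
width: 0.572
```

View pics/s16.png

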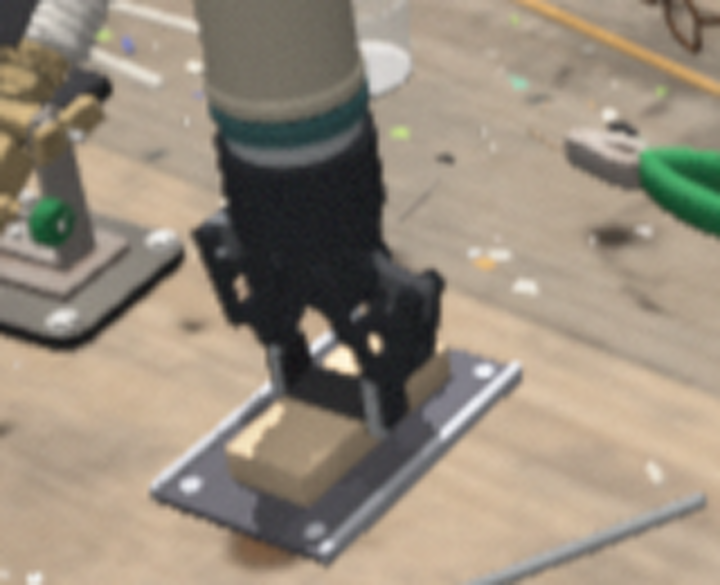

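```bash
python3 -m handwheel '[0,0,0,0,0,0,0.72,0,0,0,0,0,0,0.72,0,0,0,0,0,-0.002,0.75,0,0,0,0,0,-0.01,0.75,0,0,0,0,0,-0.03,0.75,0,0,0,0,0,-0.07,0.75,0,0,0,0,0,-0.12,0.75,0,0,0,-0.06,0,-0.18,0.75,0,0,0,-0.06,0,-0.18,0.75]'
python3 - <<'E'
from h import *
print(rel([.25,.28,.28],toolR(0,.095)))
d2=get_image("scene");crop(d2,"pics/s17.png",100,200,420,380,2.4)
E
```

```text
clock: 20.18
position: [0.4929, 0.2937, 0.1968]
tcp_rot: [3.139, 0.008, -3.046]
ft_force: [-1.0, -0.6, -1.5]
width: 0.755
[ 0.1408  0.4818  0.0347  0.2424  0.0098 -0.0852]
```

View pics/s17.png

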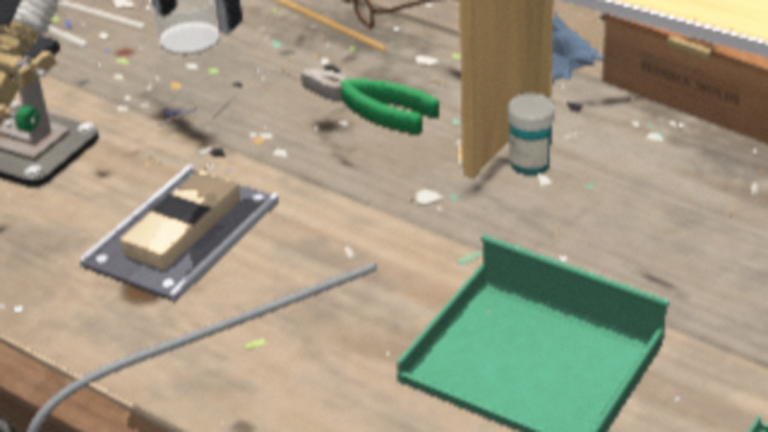

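```bash
python3 -m handwheel '[0,0,0,0,0,-0.06,0.75,0,0,0,0.06,-0.12,-0.07,0.75,0,0,0,0.12,-0.2,-0.085,0.75,0,0,0,0.16,-0.25,-0.085,0.75,0,0,0,0.16,-0.25,-0.085,0.75,0,0,0,0.16,-0.25,-0.085,0.75,0,0,0,0.16,-0.25,-0.085,0.75]'
python3 - <<'E'
from h import *
d=get_image("top");crop(d,"pics/t18.png",150,220,410,390,3)
d2=get_image("scene");crop(d2,"pics/s18.png",120,240,240,340,6)
E
```

```text
clock: 21.1
position: [0.3516, 0.0268, 0.2775]
tcp_rot: [-3.141, -0.0, -3.051]
ft_force: [-0.4, -0.1, -0.1]
width: 0.753
```

View pics/t18.png

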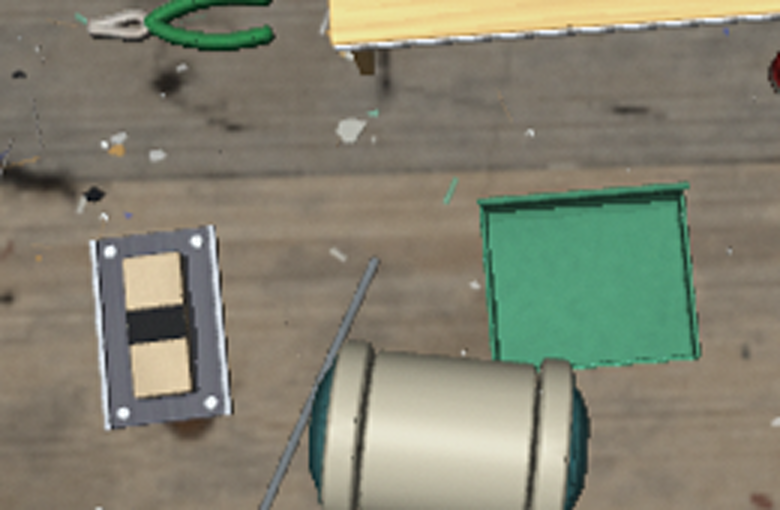

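View pics/s18.png

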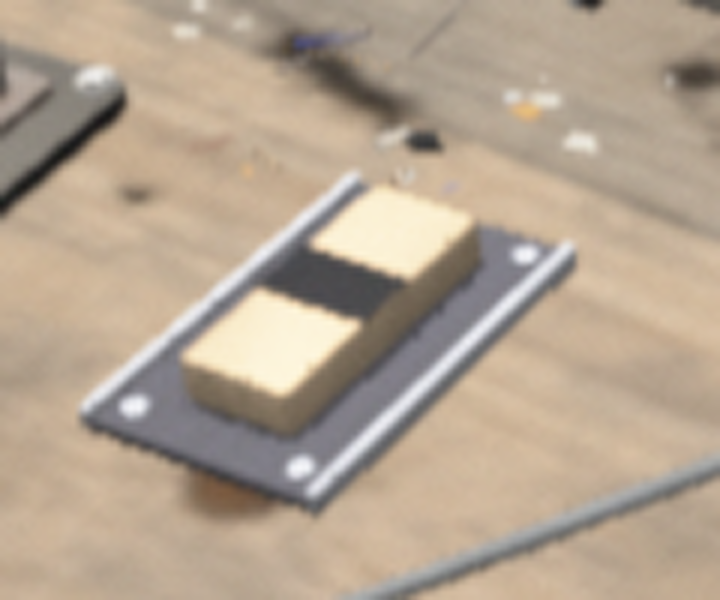

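Run:
```python
from h import *
d=get_image("top");T=lambda u,v,z:cr(d,150,220,3,u,v,z)
P=np.array([T(*q,.030) for q in((123,257),(181,251),(191,392),(134,398))]);c=P.mean(0)
B=np.array([T(*q,.009) for q in((110,252),(196,241),(211,402),(123,413))]);b=B.mean(0)
yb=np.arctan2(*((B[0]+B[1]-B[2]-B[3])[[1,0]]));yr=np.arctan2(*((P[0]+P[1]-P[2]-P[3])[[1,0]]))
D=c-b;print(c,b,"along",D[0]*np.cos(yb)+D[1]*np.sin(yb),"across",-D[0]*np.sin(yb)+D[1]*np.cos(yb),yb,yr)
L=[T(480,203,.0535),T(687,187,.0535)];print("lip",np.mean(L,0))
E1,E2=T(335,47,.25),T(780,17,.25);print("edge",E1,E2)
print("jarred?");crop(d,"pics/t19.png",180,180,460,330,2.8)
```

```text
[0.4303 0.2865 0.03  ] [0.4289 0.2882 0.009 ] along 0.0012536792548355096 across -0.0018048925592206617 0.09413716256027198 0.08196569102054833
lip [ 0.5279 -0.0823  0.0535]
edge [0.6241 0.1126 0.25  ] [ 0.6375 -0.2219  0.25  ]
jarred?
```

View pics/t19.png

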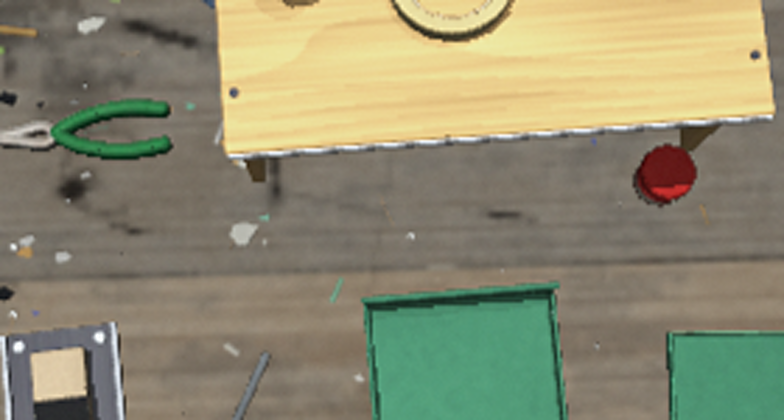

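The lip is about 104 mm in front of the edge. The rest is centred within 2 mm and 0.012 rad, everything else looks undisturbed, and the arm is clear, so I am handing in.

```bash
python3 -c "
from rig import ctrl
print(ctrl.hand_in())"
```

```text
the job is handed in; nothing more can be done
None
```

The tray is drawn out, the rod rest is on the heat board, and I handed the job in at about 21 s of the 64 s. No verdict was reported.

**Tray:** I hooked both fingers behind its back lip under the shelf's edge, with the tool tilted 40°. I then dragged it about 115 mm towards the robot without turning it. My last measurement puts the lip about 104 mm in front of the shelf's edge, with the tray flat on the bench.

**Rod rest:** I lifted it out and lowered it onto the heat board until I felt contact (8.8 N), then opened the fingers. The last check shows it 1 mm off the board's middle along and 2 mm off across. Its length is within 0.012 rad of the board's, and it lies flat between the rails.

**Bystanders:** The jars and pliers look unmoved in the pictures; I did not re-measure them. The arm did not come near the shelf board and stood clear of everything at the end.

**Disagreements:**
- **Cameras:** the two cameras differed by up to about 9 mm on the shelf's edge and by about 2 mm on the board. That leaves the lip figure good to about 1 cm, inside the 75 to 200 mm allowed.
- **Last joint:** early in the approach it read -2.705 rad against its -2.7 limit. I turned the tool half round at once, and nothing was reported as failed, but the judge could count it as passing the joint's range.

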